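# Make up two mosaic class kits

## Robot

A 6-joint arm with a two-finger parallel gripper is mounted at the origin on the work surface. World frame = base frame: x ahead of the robot, y to its left, z up, the work surface at z = 0. Lengths are in m, angles in rad, forces in N, time in s.
With the tool pointing down it reaches from about 0.3 to 0.875 m from the base axis. Payload 6.4 kg.
Tool frame: the origin (TCP) lies midway between the tips of the shut fingers; the grasp point (between the pads) lies 19 mm behind it; x points along the fingers, y is the direction in which the jaws open and shut, and the axes are right-handed (so a half turn about x gives the same grasp; the last joint's range is limited). The gripper opens to 85 mm and grips with 20 to 120 N. Pads are 22 mm wide; open, the fingers measure 114 mm over their backs; the gripper's body (76 mm by 85 mm) begins 54 mm behind the grasp point. The pads swing forward as they close: fully open they stand 13 mm farther back than shut.
Start: joints at [1.038, 0.181, 1.607, -0, 1.354, -0.206], TCP at [0.185, 0.545, 0.231] pointing down, gripper open.
Joint ranges: [-2.99, 2.99], [-0.89, 2.07], [0.3, 2.58], [-1.14, 4.28], [0, 2.63], [-3.12, 3.12]. Speed limits (rad/s): [2.57, 2.57, 3.01, 3.14, 3.14, 3.14].

## Interface

Orientations are given as a unit quaternion [w, x, y, z].
In Python, from bench import ctrl gives the robot as it stands.
- The arm moves only by the tool step_arm, never from a script. Its argument "motion" is a list of rows, each a list of 7 numbers: the shift along the tool's x, y, z in mm, then the turn, a rotation vector about the tool's x, y, z in degrees, then the closure in counts, from 0 (fully open) to 255 (shut). In form: [[tx, ty, tz, rx, ry, rz, hand], ...]. A call has 1 to 10 rows; each row is the pose to reach, as a shift and turn from the pose commanded when the call began, along the tool's axes at that moment; what a row does not reach only later rows make up. A row lasts 1/8 s, in which the tool goes at most 62.5 mm and 10.7 degrees, less where a joint would pass 70% of its speed; a pose out of reach is approached as far as the arm can. A call with a gripper value outside its range is refused whole. The fingers move at their own pace and stop on an object; the grip force is fixed at half the most. Time passes only in rows, so rows that repeat a pose let the fingers close. It gives the time, the measured TCP pose, the force and the opening at its end, in the units of the state.
- ctrl.get_obs(): the state, without advancing time (a new reading comes with each control period).
- ctrl.camera(name): name is "scene" or "side" or "wrist"; returns (picture, depth): 400x640x3 uint8, red, green, blue; 400x640 float32, m along the optical axis (not along the pixel's ray), 0 where there is no reading.
- ctrl.camera_info(name): a dict with "fx", "fy", "cx", "cy" (pixels), "T" (4x4, takes a point from camera to world coordinates); the wrist camera has in their place "hand_eye" (4x4, takes a point from camera to tool coordinates, whose origin is the TCP and whose axes are the tool frame's). Camera axes: x right, y down, z forward; pixel columns grow to the right and rows downward; lengths in m; the calibration is good to about 2 mm. A picture is of the moment at which its call begins: read the wrist's pose just before it. camera_info takes no time and is no camera call.
- ctrl.hand_in(): hands the job in, once; it reports no verdict.
The state is a dict: "time_s": time; "q": joint angles; "dq": joint speeds; "joint_efforts": joint torques, N m; "eef_pos": TCP position; "eef_rot": TCP orientation; "wrist_force": force on the tool from outside, world axes, zero at the start; "torque": the same for the moment, N m; "opening": opening from 0.0 (shut) to 1.0 (fully open).
Only numpy, scipy, OpenCV 4.12 (cv2) and the standard library are available. Lean on these libraries where they do the work, as an engineer would, in place of code of your own. Each camera call takes 0.05 s, during which the arm holds its last target. There are 200 camera calls.

## Task

Make up the two kits for tonight's mosaic class: the ivory tablet and the jar of green glass go in the blue tray; the round terracotta disc, the jar of amber glass and the jar of white glass go in the wooden tray. Lay the tablet and the disc flat in the wide bays and stand the jars upright in the narrow bays, right down on the tray floor, setting everything down rather than dropping it. Leave the turquoise square, the red jar and the little brass dish where they are.

Things in the scene. Friction and masses are not known exactly. Their poses are not given: they have to be found in the camera images.
- blue_tray: Blue enamelled tray, fixed, 188 x 120 x 20 mm high. Origin: centre of its underside; x along its length, z up. Floor 5 mm, walls 4 mm thick. A cross wall parts the wide bay (nearer the robot; x -90 to 14 mm, centre -38; y -56 to 56) for a blank from the narrow bay (x 18 to 90, centre 54; y -56 to 56) for jars: two fit side by side, at y = -28 and 28. Starts empty, left or right of the stock.
- wooden_tray: Pale wooden tray, fixed, 188 x 120 x 20 mm high. Origin: centre of its underside; x along its length, z up. Floor 5 mm, walls 4 mm thick. A cross wall parts the wide bay (nearer the robot; x -90 to 14 mm, centre -38; y -56 to 56) for a blank from the narrow bay (x 18 to 90, centre 54; y -56 to 56) for jars: two fit side by side, at y = -28 and 28. Starts empty, left or right of the stock.
- ivory_tablet: Ivory rectangular blank lying flat in the stock, 80 x 42 mm and 14 mm thick, two small brass-ringed holes near its middle, about 70 g. Origin: centre of its underside; x along the 80 mm, y along the 42 mm, z up. Grip it across the 42 mm. (The finished ornaments standing in the wire rack at the far edge are not it.) For the blue tray.
- terracotta_disc: Round orange-brown terracotta blank lying flat on the bench, 54 mm in diameter and 14 mm thick, two small brass-ringed holes, about 60 g. Origin: centre of its underside, z up. For the wooden tray.
- jar_green: Closed clear jar, 40 mm in diameter and 50 mm tall, full of green glass chips, its screw lid (the top 12 mm) green too, about 75 g; smooth round wall. Starts upright in the loose stock between the trays. Origin: centre of its underside, z up its axis. For the blue tray.
- jar_amber: Closed clear jar, 40 mm in diameter and 50 mm tall, full of amber (orange) glass chips, its screw lid (the top 12 mm) amber (orange) too, about 75 g; smooth round wall. Starts upright in the loose stock between the trays. Origin: centre of its underside, z up its axis. For the wooden tray.
- jar_white: Closed clear jar, 40 mm in diameter and 50 mm tall, full of white glass chips, its screw lid (the top 12 mm) white too, about 75 g; smooth round wall. Starts upright in the loose stock between the trays. Origin: centre of its underside, z up its axis. For the wooden tray.
- jar_red: Closed clear jar, 40 mm in diameter and 50 mm tall, full of red glass chips, its screw lid (the top 12 mm) red too, about 75 g; smooth round wall. Starts upright in the loose stock between the trays. Origin: centre of its underside, z up its axis. Not in either kit: it stays where it stands.
- turquoise_square: Turquoise glazed square tile blank lying flat, 52 x 52 mm and 14 mm thick, about 100 g. Origin: centre of its underside, z up. Not in either kit: it stays where it lies.
- brass_dish: Little brass dish of eyelets, 32 mm in diameter, 14 mm high, about 60 g, in the middle of the stock. Origin: centre of its underside, z up. It stays where it is. All other clutter is fixed, lies outside the stock and the trays, and is under 200 mm tall.
There are look-alikes about, which are no part of the job. Of the things that look like the jar_green, take the one that is farthest to the robot's left at the start.

How it is judged:
At the end, for the whole second after the job is handed in: Blanks flat in the wide bays and jars upright in the narrow bays of their own trays (origins inside the bay, within 3.5 mm of its floor, tilt under 0.06 rad), released and at rest; turquoise square, red jar and brass dish within 20 mm of their starts (x of ivory_tablet in the frame of blue_tray between -0.09 and 0.014 m and y of ivory_tablet in the frame of blue_tray between -0.056 and 0.056 m and z of ivory_tablet in the frame of blue_tray between 0.0015 and 0.0085 m and angle between each of ivory_tablet, jar_green, terracotta_disc, jar_amber, jar_white's own z axis and vertical below 0.06 rad and linear speed of each of ivory_tablet, jar_green, terracotta_disc, jar_amber, jar_white below 0.02 m/s and angular speed of each of ivory_tablet, jar_green, terracotta_disc, jar_amber, jar_white below 0.3 rad/s and contact force between each of ivory_tablet, jar_green, terracotta_disc, jar_amber, jar_white and the fingers below 0.05 N and x of jar_green in the frame of blue_tray between 0.018 and 0.09 m and y of jar_green in the frame of blue_tray between -0.056 and 0.056 m and z of jar_green in the frame of blue_tray between 0.0015 and 0.0085 m and x of terracotta_disc in the frame of wooden_tray between -0.09 and 0.014 m and y of terracotta_disc in the frame of wooden_tray between -0.056 and 0.056 m and z of terracotta_disc in the frame of wooden_tray between 0.0015 and 0.0085 m and x of jar_amber in the frame of wooden_tray between 0.018 and 0.09 m and y of jar_amber in the frame of wooden_tray between -0.056 and 0.056 m and z of jar_amber in the frame of wooden_tray between 0.0015 and 0.0085 m and x of jar_white in the frame of wooden_tray between 0.018 and 0.09 m and y of jar_white in the frame of wooden_tray between -0.056 and 0.056 m and z of jar_white in the frame of wooden_tray between 0.0015 and 0.0085 m and distance of each of turquoise_square, jar_red, brass_dish from where it was at the start of the episode below 0.02 m); the robot touches nothing.
It fails at once if the turquoise square, the red jar or the brass dish is moved more than 20 mm from its place (distance of any of turquoise_square, jar_red, brass_dish from where it was at the start of the episode above 0.02 m).
It fails at once if a kit thing is dropped or thrown: free of the fingers it moves faster than 0.7 m/s (a fall of about 25 mm) ((contact force between ivory_tablet and the fingers below 0.05 N and linear speed of ivory_tablet above 0.7 m/s) or (contact force between jar_green and the fingers below 0.05 N and linear speed of jar_green above 0.7 m/s) or (contact force between terracotta_disc and the fingers below 0.05 N and linear speed of terracotta_disc above 0.7 m/s) or (contact force between jar_amber and the fingers below 0.05 N and linear speed of jar_amber above 0.7 m/s) or (contact force between jar_white and the fingers below 0.05 N and linear speed of jar_white above 0.7 m/s)).
It also fails if it takes over 109 s, if anything falls off the work surface, if the arm or the gripper's body presses on something with over 40 N, if the wrist force passes 120 N, or if a joint passes its speed limit or range.

## Working session

There is one attempt and no reset: what is moved stays moved. The work goes in short steps, Python scripts to look and compute and a tool call to move; the robot and the scene stay as the last step left them, time stands still between calls to the robot, and variables do not carry over. Pictures are saved under pics/ and viewed, about 12 in all and at most 16, crops included, and the job is handed in when it is done.

Besides the shell and the picture viewer there is one more tool, called after "Call:" as name(argument=value, ...), one argument or row to a line, values as JSON. step_arm: Moves the arm, as the interface text tells. Its arguments: {"type":"object","properties":{"motion":{"type":"array","items":{"type":"array","items":{"type":"number"}}}},"required":["motion"]}

```bash
mkdir -p pics; cat > h.py <<'E'
import numpy as np, cv2
from bench import ctrl
from scipy.spatial.transform import Rotation as R
def pose():
    o=ctrl.get_obs(); T=np.eye(4); w,x,y,z=o["eef_rot"]
    T[:3,:3]=R.from_quat([x,y,z,w]).as_matrix(); T[:3,3]=o["eef_pos"]; return T
def shot(n,f=None):
    T=pose(); im,d=ctrl.camera(n); i=ctrl.camera_info(n)
    Tc=T@np.array(i["hand_eye"]) if n=="wrist" else np.array(i["T"])
    if f: cv2.imwrite("pics/"+f,im[:,:,::-1])
    return im,d,i,Tc
def cloud(d,i,Tc):
    v,u=np.mgrid[:400,:640]; P=np.stack([(u-i["cx"])/i["fx"]*d,(v-i["cy"])/i["fy"]*d,d],-1)
    W=P@Tc[:3,:3].T+Tc[:3,3]; W[d==0]=np.nan; return W
def ray(u,v,z,i,Tc):
    r=Tc[:3,:3]@[(u-i["cx"])/i["fx"],(v-i["cy"])/i["fy"],1]; return Tc[:3,3]+r*(z-Tc[2,3])/r[2]
E
python3 - <<'E'
from h import *
for n in("scene","side","wrist"):
    im,d,i,Tc=shot(n,n+"0.png"); np.savez("/tmp/"+n,im=im,d=d,Tc=Tc,k=[i["fx"],i["fy"],i["cx"],i["cy"]]); print(n,Tc.round(3).tolist(),i["fx"])
print(pose().round(3).tolist(),ctrl.get_obs())
E
```

```text
scene [[-0.31, 0.609, -0.73, 1.422], [0.95, 0.181, -0.253, 0.255], [-0.022, -0.773, -0.634, 0.785], [0.0, 0.0, 0.0, 1.0]] 470.3454567169067
side [[0.97, -0.166, 0.177, 0.371], [-0.242, -0.656, 0.715, -0.76], [-0.002, -0.736, -0.677, 0.689], [0.0, 0.0, 0.0, 1.0]] 430.49604215034935
wrist [[0.321, 0.903, 0.288, 0.111], [0.947, -0.305, -0.099, 0.57], [-0.001, 0.304, -0.953, 0.373], [0.0, 0.0, 0.0, 1.0]] 284.3324525379436
[[-0.001, 0.321, 0.947, 0.184], [-0.001, 0.947, -0.321, 0.544], [-1.0, -0.001, -0.0, 0.231], [0.0, 0.0, 0.0, 1.0]] {'time_s': 0.15, 'q': array([ 1.03768493e+00,  1.81411034e-01,  1.60775445e+00, -3.31582042e-06,
        1.35376878e+00, -2.06299312e-01]), 'dq': array([ 0.00120723, -0.00149028, -0.00289348,  0.00178854, -0.0007313 ,
       -0.00146863]), 'joint_efforts': array([ 1.69504401e-04, -4.45261323e+01, -3.51689422e+01, -2.38242201e-04,
        5.95969599e-03,  1.78679454e-05]), 'eef_pos': array([0.18436343, 0.54421465, 0.23057977]), 'eef_rot': array([ 0.69751691,  0.11458903,  0.69785756, -0.11547442]), 'wrist_force': array([-0.80903314,  0.18940526,  0.23791294]), 'torque': array([-0.04085901,  0.00148268, -0.02030159]), 'opening': 1.0017585385510852}
```

View pics/scene0.png

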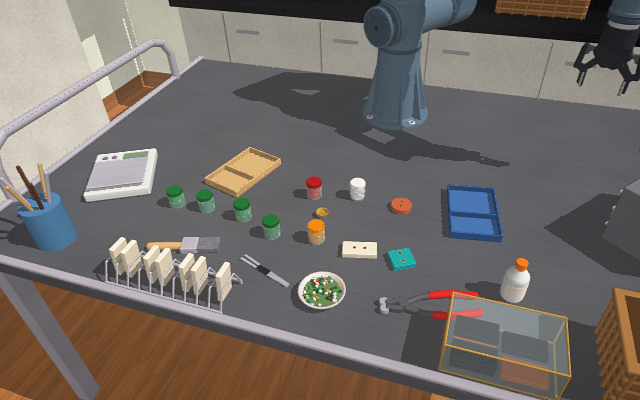

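View pics/side0.png

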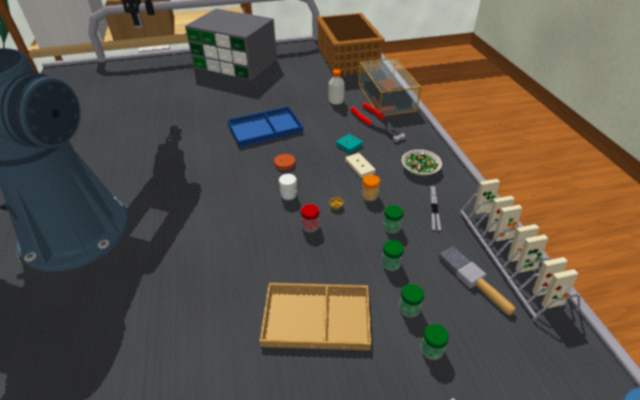

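The scene view shows four green jars at about (176,196), (205,200), (242,209) and (271,227). The last is probably farthest left. White is at (357,188), amber at (316,232), red at (314,188), dish at (322,212), disc at (401,205), tablet at (360,250), turquoise at (402,259), blue tray at (472,213) and wooden tray at (243,170). The side view agrees.

```bash
python3 - <<'E'
from h import *
seeds={"scene":dict(g1=(271,220),g2=(242,203),g3=(205,194),g4=(176,189),white=(357,182),amber=(316,226),red=(314,182),dish=(322,212),disc=(401,204),tab=(352,248),turq=(400,257),blue=(470,203),wood=(260,165)),
"side":dict(g1=(394,213),g2=(393,248),g3=(412,294),g4=(435,336),white=(288,181),amber=(371,182),red=(310,212),dish=(336,202),disc=(285,161),tab=(357,162),turq=(350,142),blue=(250,128),wood=(298,318))}
for n in seeds:
    z=np.load(f"/tmp/{n}.npz"); i=dict(zip(("fx","fy","cx","cy"),z["k"])); W=cloud(z["d"],i,z["Tc"])
    hsv=cv2.cvtColor(z["im"],cv2.COLOR_RGB2HSV).astype(int)
    for k,(u,v) in seeds[n].items():
        top=.05 if k in("g1","g2","g3","g4","white","amber","red") else .014
        r=90 if k in("blue","wood") else 30
        h,s,_=hsv[v,u]
        v0,u0=max(v-r,0),max(u-r,0); sub=W[v0:v+r,u0:u+r]; hs=hsv[v0:v+r,u0:u+r]
        m=np.abs(hs[...,0]-h)<8
        if s<70: m=hs[...,2]>140
        else: m&=hs[...,1]>70
        if k in("blue","wood"): m&=(sub[...,2]>-.01)&(sub[...,2]<.04)
        else: m&=np.abs(sub[...,2]-top)<.006
        nl,L=cv2.connectedComponents(m.astype(np.uint8)); l=L[v-v0,u-u0]
        if l==0: l=np.argmax(np.bincount(L[L>0])) if nl>1 else 0
        P=sub[(L==l)&m]
        if len(P)<5: print(n,k,"few",W[v,u]);continue
        rc=cv2.minAreaRect((P[:,:2]*1000).astype(np.float32))
        print(n,k,len(P),"rect",np.round(rc[0],0),np.round(rc[1],0),round(rc[2],1),"z",np.nanmedian(P[:,2]).round(4))
E
```

```text
scene g1 161 rect [ 676. -157.] [39. 37.] 53.9 z 0.0487
scene g2 145 rect [ 639. -253.] [38. 37.] 50.2 z 0.0493
scene g3 134 rect [ 634. -360.] [38. 41.] 80.7 z 0.0489
scene g4 132 rect [ 640. -446.] [38. 38.] 18.3 z 0.0489
scene white 128 rect [475.   2.] [37. 40.] 53.5 z 0.0489
scene amber 168 rect [662. -48.] [38. 39.] 75.0 z 0.0487
scene red 91 rect [ 504. -110.] [34. 37.] 36.7 z 0.0494
scene dish 75 rect [573. -64.] [30. 30.] 54.2 z 0.0112
scene disc 243 rect [486. 121.] [56. 51.] 11.7 z 0.013
scene tab 481 rect [672.  61.] [47. 78.] 13.8 z 0.0131
scene turq 398 rect [673. 160.] [54. 53.] 29.3 z 0.0131
scene blue 2751 rect [449. 299.] [219. 128.] 9.2 z 0.0055
scene wood 2062 rect [ 454. -349.] [152. 205.] 72.8 z 0.006
side g1 217 rect [ 674. -161.] [39. 38.] 46.4 z 0.049
side g2 265 rect [ 636. -256.] [38. 38.] 17.1 z 0.0488
side g3 352 rect [ 632. -363.] [40. 38.] 54.2 z 0.0489
side g4 444 rect [ 638. -448.] [39. 39.] 70.0 z 0.049
side white 166 rect [474.  -2.] [38. 39.] 39.7 z 0.0488
side amber 165 rect [660. -50.] [38. 38.] 45.6 z 0.0488
side red 124 rect [ 501. -113.] [38. 38.] 59.0 z 0.0487
side dish 81 rect [573. -66.] [31. 28.] 75.2 z 0.0109
side disc 238 rect [485. 119.] [56. 52.] 76.8 z 0.0129
side tab 345 rect [670.  58.] [44. 81.] 13.2 z 0.0129
side turq 246 rect [670. 158.] [54. 54.] 30.1 z 0.0129
side blue 2079 rect [464. 316.] [203. 166.] 9.7 z 0.005
side wood 7039 rect [ 463. -332.] [139. 197.] 74.1 z 0.0046
```

```bash
python3 - <<'E'
from h import *
z0={"blue":(.455,.305),"wood":(.458,-.34)}
for n in("scene","side"):
    z=np.load(f"/tmp/{n}.npz"); i=dict(zip(("fx","fy","cx","cy"),z["k"])); W=cloud(z["d"],i,z["Tc"])
    hsv=cv2.cvtColor(z["im"],cv2.COLOR_RGB2HSV).astype(int); h,s=hsv[...,0],hsv[...,1]
    for k,c in z0.items():
        m=((h>100)&(h<125) if k=="blue" else (h>8)&(h<28))&(s>80)&(np.hypot(W[...,0]-c[0],W[...,1]-c[1])<.14)
        for nm,zr in(("rim",(.016,.022)),("floor",(.002,.008))):
            P=W[m&(W[...,2]>zr[0])&(W[...,2]<zr[1])][:,:2]*1000
            r=cv2.minAreaRect(P.astype(np.float32)); print(n,k,nm,len(P),np.round(r[0],1),np.round(r[1],1),round(r[2],1))
            p=np.zeros((300,300),np.uint8); q=(P-np.array(c)*1000+150).astype(int); q=q[(q>=0).all(1)&(q<300).all(1)]; p[299-q[:,0],299-q[:,1]]=255
            cv2.imwrite(f"/tmp/{n}{k}{nm}.png",p)
ims=[np.hstack([cv2.imread(f"/tmp/{n}{k}{nm}.png") for k in z0 for n in("scene",)]) for nm in("rim","floor")]
cv2.imwrite("pics/rims.png",np.vstack(ims))
E
```

```text
scene blue rim 418 [460.8 297.9] [195.2 120.9] 9.7
scene blue floor 1711 [462.  296.8] [193.7 118.7] 9.9
scene wood rim 331 [ 462.5 -339.1] [123.1 192.1] 74.1
scene wood floor 1172 [ 462.7 -338.7] [124.6 191.1] 73.6
side blue rim 302 [460.8 296. ] [188.  127.1] 9.5
side blue floor 1149 [462.8 308.7] [198.  149.9] 10.7
side wood rim 940 [ 462.  -340.3] [122.6 188. ] 74.0
side wood floor 5009 [ 462.  -341.9] [120.1 186.7] 74.0
```

View pics/rims.png

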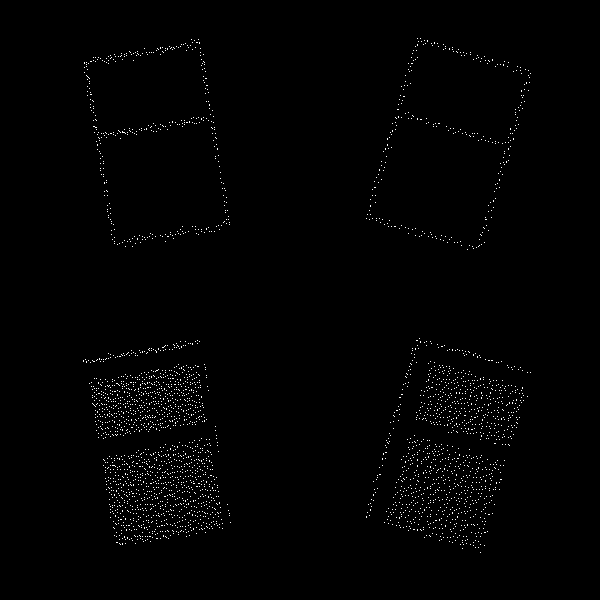

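View pics/wrist0.png

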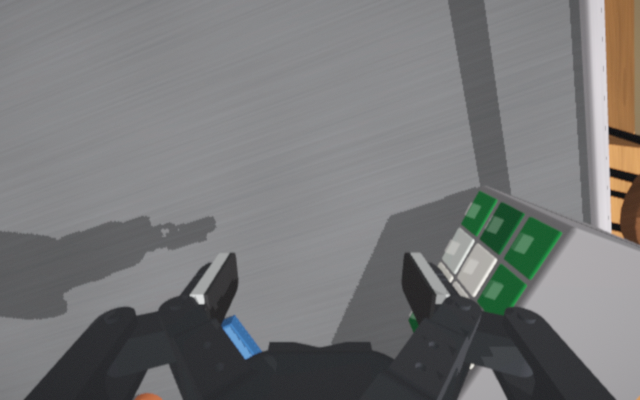

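```bash
cat >> h.py <<'E'
def rows(*goals):
    "rows to goals (x,y,z mm, psi deg of tool y), all from the present pose"
    T=pose()
    for x,y,z,p in goals:
        c,s=np.cos(np.radians(p)),np.sin(np.radians(p))
        G=np.array([[0,c,s],[0,s,-c],[-1,0,0.]])
        t=T[:3,:3].T@(np.array([x,y,z])-T[:3,3]*1000); r=R.from_matrix(T[:3,:3].T@G).as_rotvec(degrees=True)
        print(np.round(np.r_[t,r],1).tolist())
def st():
    o=ctrl.get_obs(); T=pose(); print("t",round(o["time_s"],2),"tcp",(T[:3,3]*1000).round(1),"psi",np.degrees(np.arctan2(T[1,1],T[0,1])).round(1),"F",np.round(o["wrist_force"],1),"op",round(o["opening"],3))
E
python3 - <<'E'
from h import *
z=np.load("/tmp/scene.npz"); i=dict(zip(("fx","fy","cx","cy"),z["k"])); W=cloud(z["d"],i,z["Tc"])
for u,v in((321,278),(300,285),(345,290),(270,270),(380,305),(210,240),(245,255)): print(u,v,W[v,u].round(3))
rows((671,60,150,13.5),(671,60,60,13.5))
E
```

```text
321 278 [0.794 0.01  0.024]
300 285 [ 0.823 -0.027  0.022]
345 290 [0.809 0.068 0.023]
270 270 [ 0.783 -0.117 -0.002]
380 305 [0.81  0.144 0.003]
210 240 [ 0.752 -0.283  0.017]
245 255 [ 0.761 -0.189  0.003]
[80.8, -302.3, 616.3, 57.8, 0.0, 0.1]
[170.8, -302.1, 616.4, 57.8, 0.0, 0.1]
```

Call:
step_arm(
  motion=[
    [80,-302,616,58,0,0,40],
    [80,-302,616,58,0,0,40],
    [80,-302,616,58,0,0,40],
    [80,-302,616,58,0,0,40],
    [80,-302,616,58,0,0,40],
    [80,-302,616,58,0,0,40],
    [80,-302,616,58,0,0,40],
    [80,-302,616,58,0,0,40],
    [80,-302,616,58,0,0,40],
    [80,-302,616,58,0,0,40],
  ],
)

```text
time_s: 1.4
eef_pos: [0.6258, 0.1052, 0.1583]
eef_rot: [0.554, 0.439, 0.555, -0.439]
wrist_force: [-0.5, 0.1, 0.3]
opening: 0.84
```

```bash
python3 - <<'E'
from h import *
st(); rows((671,60,150,13.5),(671,60,60,13.5),(671,60,15,13.5))
E
```

```text
t 1.4 tcp [625.8 105.2 158.3] psi 13.3 F [-0.5  0.1  0.3] op 0.84
[8.3, 33.6, 54.4, -0.2, -0.0, 0.0]
[98.3, 33.6, 54.4, -0.2, -0.0, 0.0]
[143.3, 33.6, 54.4, -0.2, -0.0, 0.0]
```

Call:
step_arm(
  motion=[
    [0,0,0,0,0,0,40],
    [0,0,0,0,0,0,40],
  ],
)

```text
time_s: 1.65
eef_pos: [0.6242, 0.1068, 0.1582]
eef_rot: [0.554, 0.439, 0.555, -0.439]
wrist_force: [-0.6, 0.2, 0.5]
opening: 0.842
```

```bash
python3 - <<'E'
from h import *
st(); rows((671,60,150,13.5),(671,60,60,13.5),(671,60,15,13.5)); shot("wrist","w1.png")
E
```

```text
t 1.65 tcp [624.2 106.8 158.2] psi 13.2 F [-0.6  0.2  0.5] op 0.842
[8.1, 34.9, 56.2, -0.3, -0.0, 0.1]
[98.1, 35.0, 56.3, -0.3, -0.0, 0.1]
[143.1, 35.1, 56.3, -0.3, -0.0, 0.1]
```

View pics/w1.png

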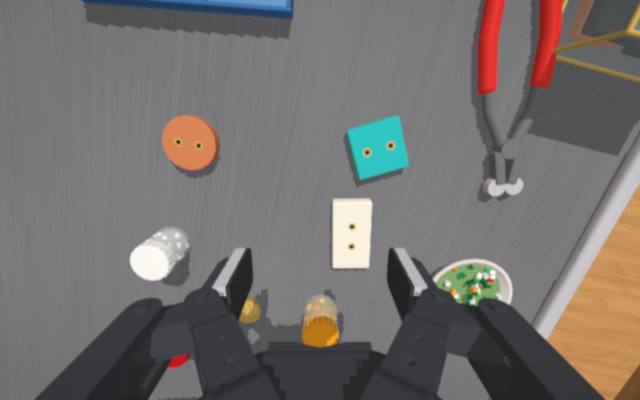

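The wrist view shows the tablet at (352,233), square to the jaws. Turquoise is at (379,147), disc at (190,142), amber at (320,320), and the bowl lies clear on the right.

```bash
python3 - <<'E'
from h import *
im,d,i,Tc=shot("wrist")
def rect(u0,v0,u1,v1,f,z):
    hsv=cv2.cvtColor(im,cv2.COLOR_RGB2HSV).astype(int); m=np.zeros((400,640),bool); m[v0:v1,u0:u1]=f(hsv[v0:v1,u0:u1])
    v,u=np.nonzero(m); P=np.array([ray(a,b,z,i,Tc)[:2]*1000 for a,b in zip(u,v)],np.float32); return len(P),cv2.minAreaRect(P)
print(rect(325,190,380,275,lambda h:h[...,2]>170,.014))
print(rect(150,105,230,180,lambda h:(h[...,1]>130)&(h[...,2]>110),.014))
rows((671,60,0,13.5))
E
```

```text
(2673, ((670.5359497070312, 63.90650177001953), (42.6076774597168, 83.41571044921875), 13.890419960021973))
(2365, ((488.2294616699219, 122.54009246826172), (54.62110137939453, 53.13065719604492), 7.147110462188721))
[158.8, 34.8, 57.6, -0.2, -0.0, 0.0]
```

Call:
step_arm(
  motion=[
    [8,35,55,-0.7,0,0,40],
    [40,35,55,-0.7,0,0,40],
    [80,35,55,-0.7,0,0,40],
    [120,35,55,-0.7,0,0,40],
    [145,35,55,-0.7,0,0,40],
    [157,35,55,-0.7,0,0,40],
    [157,35,55,-0.7,0,0,40],
    [157,35,55,-0.7,0,0,255],
    [157,35,55,-0.7,0,0,255],
    [157,35,55,-0.7,0,0,255],
  ],
)

```text
time_s: 3.0
eef_pos: [0.673, 0.0613, 0.0041]
eef_rot: [0.558, 0.436, 0.556, -0.435]
wrist_force: [-1.1, 1.1, 6.5]
opening: 0.469
```

Call:
step_arm(
  motion=[
    [0,0,0,0,0,0,255],
    [0,0,0,0,0,0,255],
    [-6,0,0,0,0,0,255],
    [-20,0,0,0,0,0,255],
    [-20,0,0,0,0,0,255],
  ],
)

```text
time_s: 3.62
eef_pos: [0.6728, 0.0612, 0.0239]
eef_rot: [0.558, 0.436, 0.556, -0.435]
wrist_force: [-0.3, -0.6, -0.9]
opening: 0.469
```

```bash
python3 - <<'E'
from h import *
st(); rows((423.5,290.6,130,9.7),(423.5,290.6,30,9.7))
shot("wrist","w2.png")
E
```

```text
t 3.62 tcp [672.8  61.2  23.9] psi 14.0 F [-0.3 -0.6 -0.9] op 0.469
[-107.0, -186.2, -282.7, 4.3, 0.1, -0.2]
[-7.0, -186.5, -282.8, 4.3, 0.1, -0.2]
```

View pics/w2.png

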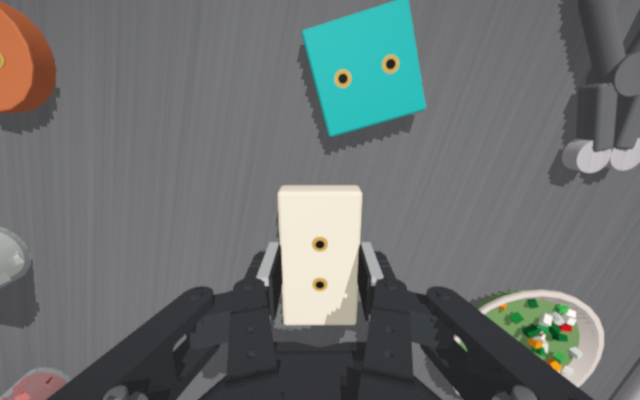

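The tablet is held square between the jaws, centred at about (320,255). The turquoise square is untouched.

Call:
step_arm(
  motion=[
    [-60,0,0,0,0,0,255],
    [-107,-30,-45,2,0,0,255],
    [-107,-63,-95,4.3,0,0,255],
    [-107,-94,-142,4.3,0,0,255],
    [-107,-125,-190,4.3,0,0,255],
    [-107,-156,-237,4.3,0,0,255],
    [-107,-180,-273,4.3,0,0,255],
    [-107,-186.5,-283,4.3,0,0,255],
    [-107,-186.5,-283,4.3,0,0,255],
    [-107,-186.5,-283,4.3,0,0,255],
  ],
)

```text
time_s: 4.92
eef_pos: [0.4233, 0.2902, 0.129]
eef_rot: [0.54, 0.456, 0.54, -0.456]
wrist_force: [1.0, 0.1, -0.2]
opening: 0.468
```

```bash
python3 - <<'E'
from h import *
st(); rows((423.5,290.6,40,9.7),(423.5,290.6,9,9.7)); shot("wrist","w3.png")
E
```

```text
t 4.92 tcp [423.3 290.2 129. ] psi 9.6 F [ 1.   0.1 -0.2] op 0.468
[89.0, 0.2, -0.4, -0.1, 0.0, -0.0]
[120.0, 0.2, -0.4, -0.1, 0.0, -0.0]
```

View pics/w3.png

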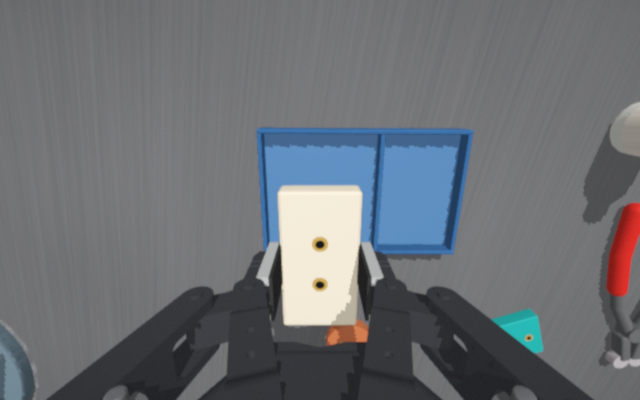

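The tray's wide bay (columns 262–378) lies squarely under the tablet (centre 320). I'll lower it.

Call:
step_arm(
  motion=[
    [45,0,0,0,0,0,255],
    [85,0,0,0,0,0,255],
    [108,0,0,0,0,0,255],
    [116,0,0,0,0,0,255],
    [118,0,0,0,0,0,255],
    [119.5,0,0,0,0,0,255],
    [119.5,0,0,0,0,0,255],
    [119.5,0,0,0,0,0,255],
  ],
)

```text
time_s: 5.98
eef_pos: [0.4225, 0.2912, 0.0101]
eef_rot: [0.541, 0.456, 0.54, -0.456]
wrist_force: [0.8, -0.3, -1.5]
opening: 0.467
```

Call:
step_arm(
  motion=[
    [0,0,0,0,0,0,100],
    [0,0,0,0,0,0,90],
    [0,0,0,0,0,0,90],
    [-10,0,0,0,0,0,90],
    [-40,0,0,0,0,0,90],
    [-90,0,0,0,0,0,50],
    [-120,0,0,0,0,0,40],
    [-120,0,0,0,0,0,40],
    [-120,0,0,0,0,0,40],
  ],
)

```text
time_s: 7.1
eef_pos: [0.4217, 0.2907, 0.129]
eef_rot: [0.54, 0.456, 0.54, -0.456]
wrist_force: [0.3, -0.2, -0.2]
opening: 0.847
```

```bash
python3 - <<'E'
from h import *
st(); rows((487,121.5,120,9.7),(487,121.5,1,9.7))
im,d,i,Tc=shot("wrist","w4.png"); W=cloud(d,i,Tc)
m=(im.min(2)>150)&(abs(W[...,2]-.019)<.008)&(np.hypot(W[...,0]-.4235,W[...,1]-.29)<.08)
P=W[m]; print(len(P),cv2.minAreaRect((P[:,:2]*1000).astype(np.float32)),np.percentile(P[:,2],[2,50,98]))
A=np.c_[P[:,:2],np.ones(len(P))]; print("tilt",np.linalg.lstsq(A,P[:,2],rcond=None)[0])
E
```

```text
t 7.1 tcp [421.7 290.7 129. ] psi 9.7 F [ 0.3 -0.2 -0.2] op 0.847
[9.0, 36.0, 177.8, -0.0, 0.0, 0.0]
[128.0, 36.0, 177.8, -0.0, 0.0, 0.0]
3620 ((422.5921325683594, 292.3855285644531), (41.93696594238281, 79.30133056640625), 9.741989135742188) [0.0174007  0.01941101 0.02083317]
tilt [ 0.0005642  -0.00636133  0.02095799]
```

The tablet lies flat on the floor, its top at 19.4 mm. Next is the disc.

Call:
step_arm(
  motion=[
    [9,12,60,10,0,0,0],
    [9,24,120,20,0,0,0],
    [9,36,178,25.7,0,0,0],
    [9,36,178,25.7,0,0,0],
    [50,36,178,25.7,0,0,0],
    [95,36,178,25.7,0,0,0],
    [118,36,178,25.7,0,0,0],
    [126.5,36,178,25.7,0,0,0],
    [126.5,36,178,25.7,0,0,0],
    [126.5,36,178,25.7,0,0,0],
  ],
)

```text
time_s: 8.4
eef_pos: [0.4883, 0.1218, 0.0038]
eef_rot: [0.426, 0.565, 0.425, -0.564]
wrist_force: [1.0, -0.1, 0.1]
opening: 1.001
```

Call:
step_arm(
  motion=[
    [0,0,0,0,0,0,255],
    [0,0,0,0,0,0,255],
    [0,0,0,0,0,0,255],
    [0,0,0,0,0,0,255],
    [0,0,0,0,0,0,255],
    [-6,0,0,0,0,0,255],
    [-30,0,0,0,0,0,255],
    [-80,0,0,0,0,0,255],
    [-120,0,0,0,0,0,255],
    [-120,0,0,0,0,0,255],
  ],
)

```text
time_s: 9.65
eef_pos: [0.4903, 0.1216, 0.1268]
eef_rot: [0.427, 0.567, 0.424, -0.563]
wrist_force: [0.4, -0.2, -1.7]
opening: 0.594
```

```bash
python3 - <<'E'
from h import *
st(); rows((425.5,-329.5,125,-16),(425.5,-329.5,9,-16))
shot("wrist","w5.png")
E
```

```text
t 9.65 tcp [490.3 121.6 126.8] psi -16.0 F [ 0.4 -0.2 -1.7] op 0.594
[1.3, 62.2, 451.5, -0.0, -0.1, -0.4]
[117.2, 61.3, 451.7, -0.0, -0.1, -0.4]
```

View pics/w5.png

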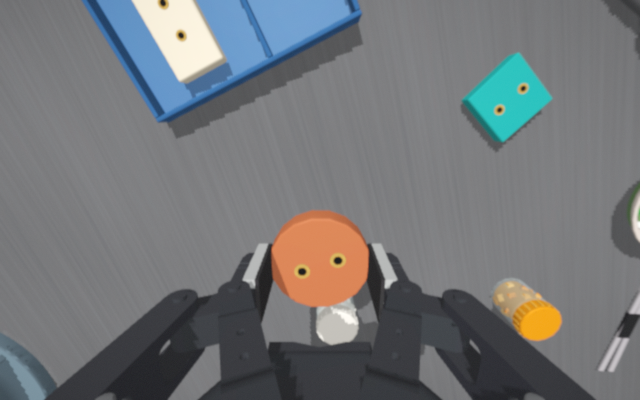

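The disc is held between the jaws at (320,258).

Call:
step_arm(
  motion=[
    [0,7,50,0,0,0,255],
    [0,14,105,0,0,0,255],
    [0,22,160,0,0,0,255],
    [0,30,215,0,0,0,255],
    [0,38,270,0,0,0,255],
    [0,45,325,0,0,0,255],
    [0,52,380,0,0,0,255],
    [0,59,430,0,0,0,255],
    [0,62,452,0,0,0,255],
    [0,62,452,0,0,0,255],
  ],
)

```text
time_s: 10.95
eef_pos: [0.4215, -0.3303, 0.1216]
eef_rot: [0.424, 0.565, 0.426, -0.565]
wrist_force: [0.5, 0.5, -0.2]
opening: 0.592
```

Call:
step_arm(
  motion=[
    [0,0,0,0,0,0,255],
    [0,0,0,0,0,0,255],
  ],
)

```text
time_s: 11.2
eef_pos: [0.4226, -0.3284, 0.1226]
eef_rot: [0.426, 0.564, 0.426, -0.564]
wrist_force: [0.6, -0.1, -1.3]
opening: 0.599
```

```bash
cat >> h.py <<'E'
def held(f,cond,rad=.04):
    T=pose(); im,d,i,Tc=shot("wrist",f); W=cloud(d,i,Tc); hsv=cv2.cvtColor(im,cv2.COLOR_RGB2HSV).astype(int)
    m=cond(hsv)&(np.hypot(W[...,0]-T[0,3],W[...,1]-T[1,3])<rad)
    return W,m,T
def plane(P):
    c=np.median(P[:,2]); P=P[abs(P[:,2]-c)<.006]
    A=np.c_[P[:,:2]-P[:,:2].mean(0),np.ones(len(P))]; print(len(P),"rect",cv2.minAreaRect((P[:,:2]*1000).astype(np.float32)),"top fit",np.linalg.lstsq(A,P[:,2],rcond=None)[0].round(4))
E
python3 - <<'E'
from h import *
st(); rows((425.5,-329.5,40,-16),(425.5,-329.5,9,-16))
W,m,T=held("w6.png",lambda h:((h[...,0]<15)&(h[...,1]>120))); plane(W[m&(W[...,2]>.1)])
E
```

```text
t 11.2 tcp [ 422.6 -328.4  122.6] psi -15.9 F [ 0.6 -0.1 -1.3] op 0.599
[82.6, 3.2, 0.3, 0.1, -0.0, 0.0]
[113.6, 3.2, 0.3, 0.1, -0.0, 0.0]
6833 rect ((422.4820251464844, -328.28106689453125), (53.93556213378906, 51.286258697509766), 73.83535766601562) top fit [-0.0065 -0.0141  0.1324]
```

View pics/w6.png

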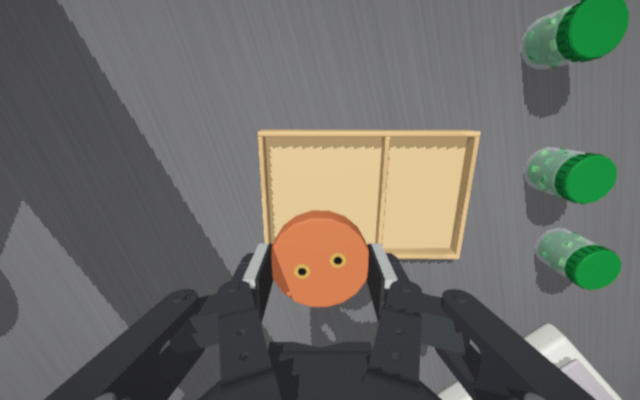

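The wide bay of the wooden tray (columns 265–383) lies under the disc (centre 320). The disc is level, with its underside about 4 mm below the TCP.

Call:
step_arm(
  motion=[
    [40,3,0,0,0,0,255],
    [80,3,0,0,0,0,255],
    [102,3,0,0,0,0,255],
    [109,3,0,0,0,0,255],
    [111,3,0,0,0,0,255],
    [113,3,0,0,0,0,255],
    [113.5,3,0,0,0,0,255],
    [113.5,3,0,0,0,0,255],
  ],
)

```text
time_s: 12.25
eef_pos: [0.4255, -0.3312, 0.01]
eef_rot: [0.426, 0.565, 0.425, -0.565]
wrist_force: [0.5, 1.5, -1.3]
opening: 0.596
```

Call:
step_arm(
  motion=[
    [0,0,0,0,0,0,85],
    [0,0,0,0,0,0,65],
    [0,0,0,0,0,0,65],
    [-10,0,0,0,0,0,65],
    [-40,0,0,0,0,0,65],
    [-90,0,0,0,0,0,50],
    [-113,0,0,0,0,0,40],
    [-113,0,0,0,0,0,40],
    [-113,0,0,0,0,0,40],
  ],
)

```text
time_s: 13.38
eef_pos: [0.4248, -0.3303, 0.1217]
eef_rot: [-0.425, -0.565, -0.426, 0.565]
wrist_force: [-0.2, 0.8, 0.0]
opening: 0.845
```

```bash
python3 - <<'E'
from h import *
st(); rows((474.5,0,122,-16),(474.5,0,16,-16))
W,m,T=held("w7.png",lambda h:((h[...,0]<11)&(h[...,1]>120))); plane(W[m])
E
```

```text
t 13.38 tcp [ 424.8 -330.3  121.7] psi -16.0 F [-0.2  0.8  0. ] op 0.845
[-0.1, -43.4, -331.2, -0.0, -0.0, 0.1]
[105.9, -43.3, -331.2, -0.0, -0.0, 0.1]
838 rect ((426.08428955078125, -330.1631164550781), (51.25874328613281, 49.011924743652344), 72.3257827758789) top fit [-0.0057 -0.0117  0.0193]
```

The disc is flat in place. Next is the white jar.

Call:
step_arm(
  motion=[
    [0,-8,-60,0,0,0,40],
    [0,-16,-120,0,0,0,40],
    [0,-24,-180,0,0,0,40],
    [0,-32,-240,0,0,0,40],
    [0,-40,-300,0,0,0,40],
    [0,-43,-331,0,0,0,40],
    [0,-43,-331,0,0,0,40],
    [0,-43,-331,0,0,0,40],
  ],
)

```text
time_s: 14.42
eef_pos: [0.4746, -0.0012, 0.1215]
eef_rot: [-0.425, -0.564, -0.426, 0.565]
wrist_force: [-0.1, 0.2, -0.5]
opening: 0.843
```

```bash
python3 - <<'E'
from h import *
st(); rows((474.5,0,122,-16),(474.5,0,16,-16))
W,m,T=held("w8.png",lambda h:(h[...,1]<40)&(h[...,2]>120)); plane(W[m&(abs(W[...,2]-.05)<.006)])
E
```

```text
t 14.43 tcp [474.6  -1.2 121.5] psi -16.0 F [-0.1  0.2 -0.5] op 0.843
[-0.5, -0.5, -1.1, -0.0, 0.0, 0.1]
[105.5, -0.3, -1.1, -0.0, 0.0, 0.1]
1826 rect ((474.40185546875, 1.8744163513183594), (39.54655075073242, 39.410919189453125), 81.65937805175781) top fit [-0.0088 -0.0246  0.0502]
```

View pics/w8.png

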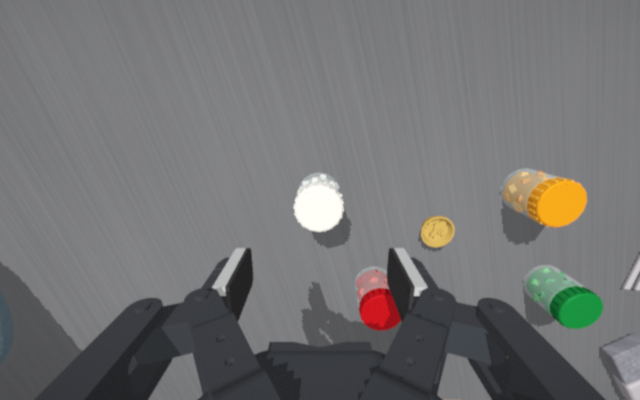

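The white jar lid is centred at (319,206), midway between the jaws, and nothing is in the way of the descent.

Call:
step_arm(
  motion=[
    [40,0,-2.5,0,0,0,40],
    [80,0,-2.5,0,0,0,40],
    [100,0,-2.5,0,0,0,40],
    [105,0,-2.5,0,0,0,40],
    [105,0,-2.5,0,0,0,40],
    [105,0,-2.5,0,0,0,255],
    [105,0,-2.5,0,0,0,255],
    [105,0,-2.5,0,0,0,255],
    [105,0,-2.5,0,0,0,255],
    [105,0,-2.5,0,0,0,255],
  ],
)

```text
time_s: 15.72
eef_pos: [0.4769, 0.0013, 0.0186]
eef_rot: [0.426, 0.565, 0.425, -0.564]
wrist_force: [-1.5, -0.7, 5.1]
opening: 0.449
```

Call:
step_arm(
  motion=[
    [-5,0,0,0,0,0,255],
    [-25,0,0,0,0,0,255],
    [-65,0,0,0,0,0,255],
    [-105,0,0,0,0,0,255],
    [-115,0,0,0,0,0,255],
    [-115,0,0,0,0,0,255],
  ],
)

```text
time_s: 16.48
eef_pos: [0.4761, 0.0016, 0.1327]
eef_rot: [0.426, 0.565, 0.425, -0.564]
wrist_force: [-0.4, -0.2, -1.3]
opening: 0.452
```

```bash
python3 - <<'E'
from h import *
st(); rows((521.6,-328,130,-16),(521.6,-328,21,-16))
W,m,T=held("w9.png",lambda h:(h[...,1]<40)&(h[...,2]>120),.03); plane(W[m&(W[...,2]>.1)])
E
```

```text
t 16.48 tcp [476.1   1.6 132.7] psi -16.0 F [-0.4 -0.2 -1.3] op 0.452
[2.9, 134.6, 304.2, -0.0, -0.0, -0.1]
[111.9, 134.5, 304.2, -0.0, -0.0, -0.1]
5602 rect ((478.619140625, 2.522115707397461), (51.58152389526367, 39.61270523071289), 4.364675045013428) top fit [-0.0104 -0.0385  0.1641]
```

View pics/w9.png

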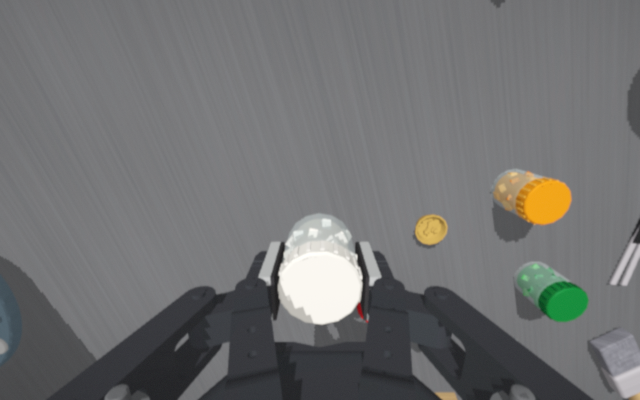

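The white jar is gripped at (320,285) and upright. The red jar and dish have not moved.

Call:
step_arm(
  motion=[
    [0,23,50,0,0,0,255],
    [0,46,104,0,0,0,255],
    [0,70,158,0,0,0,255],
    [0,94,212,0,0,0,255],
    [0,116,262,0,0,0,255],
    [0,130,295,0,0,0,255],
    [0,134.5,304,0,0,0,255],
    [0,134.5,304,0,0,0,255],
    [0,134.5,304,0,0,0,255],
    [20,134.5,304,0,0,0,255],
  ],
)

```text
time_s: 17.77
eef_pos: [0.5226, -0.3274, 0.1134]
eef_rot: [0.427, 0.565, 0.425, -0.564]
wrist_force: [0.3, -0.2, -1.3]
opening: 0.453
```

Call:
step_arm(
  motion=[
    [25,0,0,0,0,0,255],
    [60,0,0,0,0,0,255],
    [78,0,0,0,0,0,255],
    [84,0,0,0,0,0,255],
    [87,0,0,0,0,0,255],
    [88,0,0,0,0,0,255],
    [88,0,0,0,0,0,255],
  ],
)

```text
time_s: 18.65
eef_pos: [0.5218, -0.3282, 0.0253]
eef_rot: [0.426, 0.565, 0.425, -0.565]
wrist_force: [0.3, -0.4, -0.2]
opening: 0.451
```

```bash
python3 - <<'E'
from h import *
st(); rows((521.6,-328,23.6,-16))
E
```

```text
t 18.65 tcp [ 521.8 -328.2   25.3] psi -16.0 F [ 0.3 -0.4 -0.2] op 0.451
[1.7, -0.3, -0.2, -0.0, 0.0, -0.1]
```

Call:
step_arm(
  motion=[
    [1.5,0,0,0,0,0,255],
    [1.5,0,0,0,0,0,255],
    [1.5,0,0,0,0,0,120],
    [1.5,0,0,0,0,0,95],
    [1.5,0,0,0,0,0,95],
    [-10,0,0,0,0,0,95],
    [-50,0,0,0,0,0,70],
    [-100,0,0,0,0,0,40],
    [-106,0,0,0,0,0,40],
    [-106,0,0,0,0,0,40],
  ],
)

```text
time_s: 19.9
eef_pos: [0.5215, -0.3279, 0.1312]
eef_rot: [0.426, 0.565, 0.425, -0.565]
wrist_force: [-0.6, 0.2, -0.7]
opening: 0.844
```

```bash
python3 - <<'E'
from h import *
st(); rows((661,-49,130,-16),(661,-49,16,-16))
W,m,T=held("w10.png",lambda h:(h[...,1]<40)&(h[...,2]>120),.04); plane(W[m&(W[...,2]>.04)&(W[...,2]<.07)])
E
```

```text
t 19.9 tcp [ 521.5 -327.9  131.2] psi -16.0 F [-0.6  0.2 -0.7] op 0.844
[1.1, 57.1, -306.6, -0.0, 0.0, -0.1]
[115.1, 56.9, -306.7, -0.0, 0.0, -0.1]
1727 rect ((521.681884765625, -327.83404541015625), (38.698585510253906, 39.08583450317383), 62.66585159301758) top fit [-0.0034 -0.0265  0.0552]
```

View pics/w10.png

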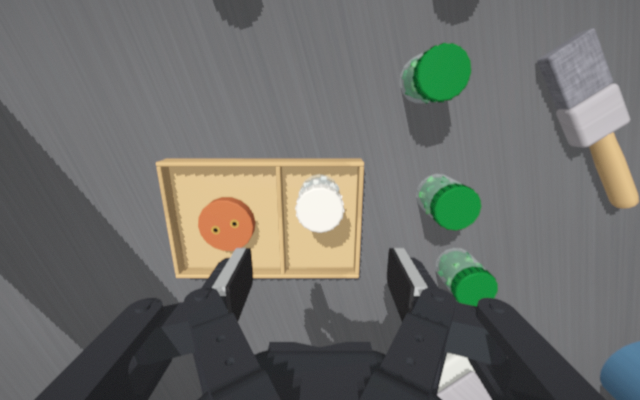

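The disc (226,224) and the white jar (320,205) sit in the wooden tray, the jar's top at 55 mm. Next is amber.

Call:
step_arm(
  motion=[
    [1,11,-58,0,0,0,40],
    [1,22,-116,0,0,0,40],
    [1,33,-175,0,0,0,40],
    [1,44,-233,0,0,0,40],
    [1,54,-288,0,0,0,40],
    [1,57,-307,0,0,0,40],
    [1,57,-307,0,0,0,40],
    [1,57,-307,0,0,0,40],
  ],
)

```text
time_s: 20.95
eef_pos: [0.66, -0.0499, 0.1285]
eef_rot: [-0.425, -0.565, -0.425, 0.566]
wrist_force: [-0.2, 0.2, 0.1]
opening: 0.844
```

```bash
python3 - <<'E'
from h import *
st(); rows((661,-49,130,-16),(661,-49,16,-16))
W,m,T=held("w11.png",lambda h:(h[...,0]<25)&(h[...,1]>120)); plane(W[m&(abs(W[...,2]-.05)<.006)])
E
```

```text
t 20.95 tcp [660.  -49.9 128.5] psi -16.1 F [-0.2  0.2  0.1] op 0.844
[-1.5, 0.7, -1.2, -0.1, 0.0, 0.1]
[112.5, 0.9, -1.3, -0.1, 0.0, 0.1]
1717 rect ((661.0152587890625, -47.17145538330078), (39.371681213378906, 39.311790466308594), 64.2264404296875) top fit [-0.0073 -0.0199  0.0503]
```

Call:
step_arm(
  motion=[
    [40,0.5,-2,0,0,0,40],
    [85,0.5,-2,0,0,0,40],
    [107,0.5,-2,0,0,0,40],
    [112,0.5,-2,0,0,0,40],
    [112,0.5,-2,0,0,0,40],
    [112,0.5,-2,0,0,0,255],
    [112,0.5,-2,0,0,0,255],
    [112,0.5,-2,0,0,0,255],
    [112,0.5,-2,0,0,0,255],
    [112,0.5,-2,0,0,0,255],
  ],
)

```text
time_s: 22.25
eef_pos: [0.6633, -0.0469, 0.0194]
eef_rot: [0.426, 0.565, 0.425, -0.564]
wrist_force: [-0.6, -0.1, 6.1]
opening: 0.455
```

Call:
step_arm(
  motion=[
    [-5,0,0,0,0,0,255],
    [-25,0,0,0,0,0,255],
    [-65,0,0,0,0,0,255],
    [-105,0,0,0,0,0,255],
    [-125,0,0,0,0,0,255],
    [-125,0,0,0,0,0,255],
    [-125,0,0,0,0,0,255],
  ],
)

```text
time_s: 23.12
eef_pos: [0.6607, -0.0464, 0.1406]
eef_rot: [-0.425, -0.564, -0.426, 0.565]
wrist_force: [0.2, -0.1, -1.1]
opening: 0.45
```

```bash
python3 - <<'E'
from h import *
st(); rows((506.2,-381.8,138,-16),(506.2,-381.8,23.6,-16))
W,m,T=held("w12.png",lambda h:(h[...,0]<25)&(h[...,1]>120),.03); plane(W[m&(W[...,2]>.15)])
E
```

```text
t 23.12 tcp [660.7 -46.4 140.6] psi -16.0 F [ 0.2 -0.1 -1.1] op 0.45
[2.8, -55.9, 365.1, -0.0, 0.0, 0.2]
[117.2, -55.6, 365.1, -0.0, 0.0, 0.2]
5209 rect ((660.4932861328125, -46.76300811767578), (39.88805389404297, 39.02350616455078), 72.7961654663086) top fit [-0.0144 -0.0397  0.1713]
```

Call:
step_arm(
  motion=[
    [0,-8,55,0,0,0,255],
    [0,-17,112,0,0,0,255],
    [0,-26,170,0,0,0,255],
    [0,-35,228,0,0,0,255],
    [0,-44,286,0,0,0,255],
    [0,-52,340,0,0,0,255],
    [0,-56,365,0,0,0,255],
    [0,-56,365,0,0,0,255],
    [0,-56,365,0,0,0,255],
    [20,-56,365,0,0,0,255],
  ],
)

```text
time_s: 24.42
eef_pos: [0.5088, -0.3817, 0.123]
eef_rot: [0.427, 0.565, 0.425, -0.564]
wrist_force: [-1.1, 0.5, 0.1]
opening: 0.455
```

Call:
step_arm(
  motion=[
    [30,0,0,0,0,0,255],
    [65,0,0,0,0,0,255],
    [85,0,0,0,0,0,255],
    [92,0,0,0,0,0,255],
    [94,0,0,0,0,0,255],
    [94,0,0,0,0,0,255],
    [94,0,0,0,0,0,255],
  ],
)

```text
time_s: 25.3
eef_pos: [0.5079, -0.3827, 0.0296]
eef_rot: [0.426, 0.565, 0.425, -0.565]
wrist_force: [-0.4, 0.8, -0.4]
opening: 0.452
```

```bash
python3 - <<'E'
from h import *
st(); rows((506.2,-381.8,24.3,-16))
E
```

```text
t 25.3 tcp [ 507.9 -382.7   29.6] psi -16.0 F [-0.4  0.8 -0.4] op 0.452
[5.3, -1.9, -0.4, -0.0, 0.1, -0.1]
```

Call:
step_arm(
  motion=[
    [3,0,0,0,0,0,255],
    [4.5,0,0,0,0,0,255],
    [5.2,0,0,0,0,0,255],
    [5.2,0,0,0,0,0,120],
    [5.2,0,0,0,0,0,95],
    [5.2,0,0,0,0,0,95],
    [-10,0,0,0,0,0,95],
    [-50,0,0,0,0,0,70],
    [-100,0,0,0,0,0,40],
    [-106,0,0,0,0,0,40],
  ],
)

```text
time_s: 26.55
eef_pos: [0.5097, -0.3845, 0.1406]
eef_rot: [0.429, 0.565, 0.422, -0.564]
wrist_force: [0.7, -0.3, 0.7]
opening: 0.841
```

Call:
step_arm(
  motion=[
    [0,0,0,0,0,0,40],
    [0,0,0,0,0,0,40],
  ],
)

```text
time_s: 26.8
eef_pos: [0.5066, -0.3812, 0.133]
eef_rot: [-0.425, -0.565, -0.426, 0.565]
wrist_force: [0.0, -0.1, -0.6]
opening: 0.843
```

```bash
python3 - <<'E'
from h import *
st(); rows((675,-159,133,9.7))
W,m,T=held("w13.png",lambda h:(h[...,0]<25)&(h[...,1]>120),.04); plane(W[m&(W[...,2]>.04)&(W[...,2]<.07)])
E
```

```text
t 26.8 tcp [ 506.6 -381.2  133. ] psi -16.0 F [ 0.  -0.1 -0.6] op 0.843
[0.1, 100.5, -260.1, -25.7, -0.1, 0.1]
1713 rect ((507.3089904785156, -382.92254638671875), (39.6887321472168, 39.8500862121582), 64.82232666015625) top fit [-0.0061 -0.0221  0.0552]
```

View pics/w13.png

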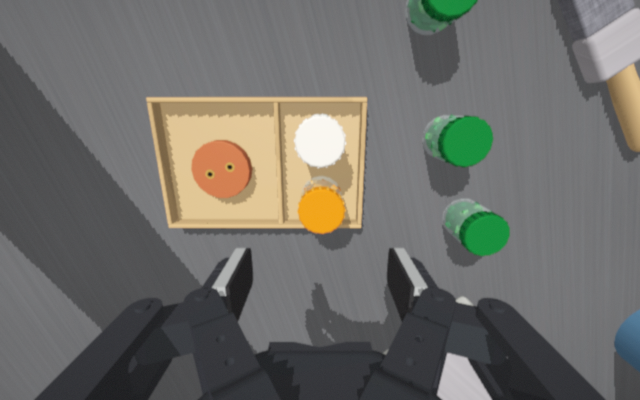

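The disc, the white jar and the amber jar (321,208) are all in place in the wooden tray, with the amber top at 55 mm. Next is the green jar farthest left, at about (675,-159).

Call:
step_arm(
  motion=[
    [0,20,-52,-10,0,0,40],
    [0,40,-104,-20,0,0,40],
    [0,60,-156,-25.7,0,0,40],
    [0,80,-208,-25.7,0,0,40],
    [0,96,-250,-25.7,0,0,40],
    [0,100.5,-260,-25.7,0,0,40],
    [0,100.5,-260,-25.7,0,0,40],
    [0,100.5,-260,-25.7,0,0,40],
  ],
)

```text
time_s: 27.85
eef_pos: [0.6747, -0.1611, 0.1337]
eef_rot: [0.54, 0.456, 0.54, -0.457]
wrist_force: [-0.8, -0.9, -0.1]
opening: 0.844
```

```bash
python3 - <<'E'
from h import *
st()
W,m,T=held("w14.png",lambda h:(h[...,0]<80)&(h[...,0]>50)&(h[...,1]>120)); P=W[m&(abs(W[...,2]-.05)<.006)]; plane(P)
c=cv2.minAreaRect((P[:,:2]*1000).astype(np.float32))[0]; rows((*c,16,9.7))
E
```

```text
t 27.85 tcp [ 674.7 -161.1  133.7] psi 9.6 F [-0.8 -0.9 -0.1] op 0.844
1615 rect ((675.0315551757812, -156.95339965820312), (38.12199783325195, 38.666114807128906), 29.24009132385254) top fit [ 0.0022 -0.0224  0.0502]
[118.0, 1.1, -4.7, -0.1, -0.0, 0.1]
```

View pics/w14.png

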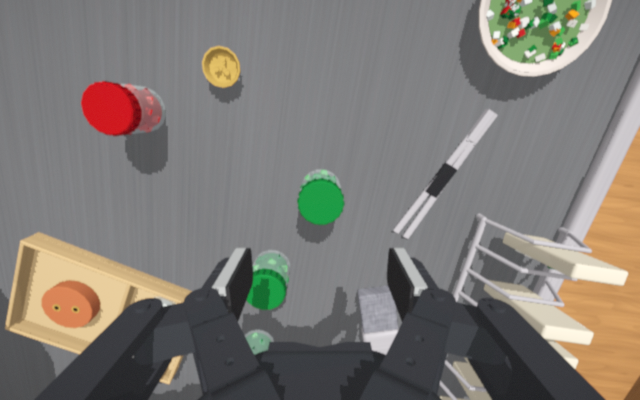

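The green jar is centred between the jaws at (321,201). The next green jar (268,285) is well off the fingers' line.

Call:
step_arm(
  motion=[
    [40,1,-4,0,0,0,40],
    [85,1,-4,0,0,0,40],
    [112,1,-4,0,0,0,40],
    [117,1,-4,0,0,0,40],
    [117,1,-4,0,0,0,40],
    [117,1,-4,0,0,0,255],
    [117,1,-4,0,0,0,255],
    [117,1,-4,0,0,0,255],
    [117,1,-4,0,0,0,255],
    [117,1,-4,0,0,0,255],
  ],
)

```text
time_s: 29.15
eef_pos: [0.6773, -0.1564, 0.0195]
eef_rot: [0.542, 0.456, 0.539, -0.456]
wrist_force: [-0.7, -0.2, 6.2]
opening: 0.451
```

Call:
step_arm(
  motion=[
    [-5,0,0,0,0,0,255],
    [-25,0,0,0,0,0,255],
    [-65,0,0,0,0,0,255],
    [-105,0,0,0,0,0,255],
    [-120,0,0,0,0,0,255],
    [-120,0,0,0,0,0,255],
    [-120,0,0,0,0,0,255],
  ],
)

```text
time_s: 30.02
eef_pos: [0.6748, -0.1553, 0.1353]
eef_rot: [0.539, 0.456, 0.541, -0.456]
wrist_force: [0.4, 0.2, -0.2]
opening: 0.451
```

```bash
python3 - <<'E'
from h import *
st(); rows((514.2,306.1,135,9.7))
W,m,T=held("w15.png",lambda h:(h[...,0]<80)&(h[...,0]>50)&(h[...,1]>120),.03); plane(W[m&(W[...,2]>.15)])
E
```

```text
t 30.02 tcp [ 674.8 -155.3  135.3] psi 9.7 F [ 0.4  0.2 -0.2] op 0.451
[1.4, -80.8, -481.8, -0.0, -0.1, 0.2]
5114 rect ((674.962646484375, -155.18553161621094), (38.974708557128906, 38.98024368286133), 69.4881820678711) top fit [ 0.0037 -0.0393  0.1658]
```

Call:
step_arm(
  motion=[
    [0,-8,-50,0,0,0,255],
    [0,-17,-104,0,0,0,255],
    [0,-26,-158,0,0,0,255],
    [0,-35,-212,0,0,0,255],
    [0,-44,-266,0,0,0,255],
    [0,-53,-320,0,0,0,255],
    [0,-62,-374,0,0,0,255],
    [0,-71,-428,0,0,0,255],
    [0,-79,-470,0,0,0,255],
    [0,-81,-482,0,0,0,255],
  ],
)

```text
time_s: 31.32
eef_pos: [0.5129, 0.3077, 0.1357]
eef_rot: [0.54, 0.454, 0.542, -0.456]
wrist_force: [1.0, 0.0, -0.6]
opening: 0.451
```

Call:
step_arm(
  motion=[
    [0,0,0,0,0,0,255],
    [0,0,0,0,0,0,255],
    [30,0,0,0,0,0,255],
    [70,0,0,0,0,0,255],
    [95,0,0,0,0,0,255],
    [103,0,0,0,0,0,255],
    [106,0,0,0,0,0,255],
    [106,0,0,0,0,0,255],
    [106,0,0,0,0,0,255],
  ],
)

```text
time_s: 32.45
eef_pos: [0.516, 0.306, 0.0326]
eef_rot: [0.541, 0.457, 0.54, -0.455]
wrist_force: [0.1, -0.3, -1.4]
opening: 0.453
```

```bash
python3 - <<'E'
from h import *
st(); rows((514.2,306.1,24.5,9.7))
E
```

```text
t 32.45 tcp [516.  306.   32.6] psi 9.7 F [ 0.1 -0.3 -1.4] op 0.453
[8.1, -1.8, -0.4, -0.0, -0.0, -0.1]
```

Call:
step_arm(
  motion=[
    [4,0,0,0,0,0,255],
    [6.5,0,0,0,0,0,255],
    [8,0,0,0,0,0,255],
    [8,0,0,0,0,0,255],
    [8,0,0,0,0,0,120],
    [8,0,0,0,0,0,95],
    [8,0,0,0,0,0,95],
    [-10,0,0,0,0,0,95],
    [-50,0,0,0,0,0,70],
    [-100,0,0,0,0,0,40],
  ],
)

```text
time_s: 33.7
eef_pos: [0.5145, 0.3056, 0.1327]
eef_rot: [0.54, 0.456, 0.541, -0.456]
wrist_force: [1.2, -0.1, 0.1]
opening: 0.842
```

Call:
step_arm(
  motion=[
    [-30,0,0,0,0,0,40],
    [-60,0,0,0,0,0,40],
    [-60,0,0,0,0,0,40],
    [-60,0,0,0,0,0,40],
  ],
)

```text
time_s: 34.2
eef_pos: [0.5148, 0.3056, 0.1913]
eef_rot: [0.54, 0.456, 0.54, -0.456]
wrist_force: [-0.3, 0.2, -0.4]
opening: 0.842
```

```bash
python3 - <<'E'
from h import *
st()
W,m,T=held("w16.png",lambda h:(h[...,0]<80)&(h[...,0]>50)&(h[...,1]>120)); plane(W[m&(W[...,2]>.04)&(W[...,2]<.07)])
W,m,T=held(None,lambda h:(h[...,1]<90)&(h[...,2]>150),.15); plane(W[m&(W[...,2]>.01)&(W[...,2]<.03)&(W[...,0]<.47)])
im,d,i,Tc=shot("scene","end.png"); W=cloud(d,i,Tc); o=np.load("/tmp/scene.npz")["im"]
for k,(u,v) in dict(red=(314,182),dish=(322,212),turq=(402,258)).items(): print(k,np.abs(im[v-12:v+12,u-12:u+12].astype(int)-o[v-12:v+12,u-12:u+12]).mean().round(1))
E
```

```text
t 34.2 tcp [514.8 305.6 191.3] psi 9.7 F [-0.3  0.2 -0.4] op 0.842
1083 rect ((515.4708862304688, 305.9521484375), (36.936824798583984, 38.41196823120117), 11.612378120422363) top fit [ 0.0019 -0.0185  0.0553]
2529 rect ((406.484619140625, 288.738037109375), (76.09309387207031, 79.91752624511719), 9.900176048278809) top fit [-0.0126 -0.002   0.0193]
red 22.6
dish 25.4
turq 3.9
```

View pics/end.png

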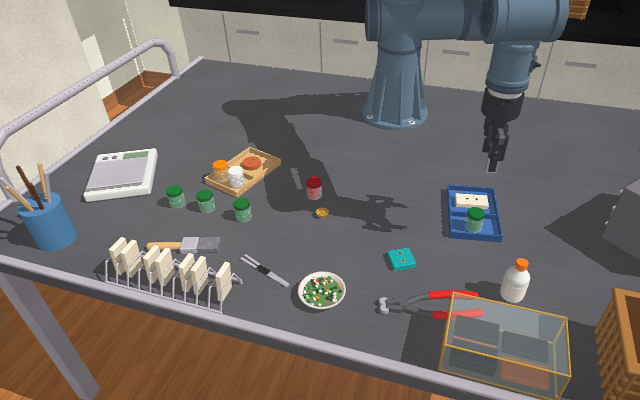

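The final view shows both kits complete. Red (314,188), dish (322,212) and turquoise (402,259) sit at their starting pixels; the pixel differences at red and dish look like the arm's shadow.

```bash
python3 -c "
from h import *
print(ctrl.hand_in())"
```

```text
the job is handed in; nothing more can be done
None
```

Both kits are made up and the job is handed in, at about 34 s on the robot's clock. The hand-in gives no verdict.

- **Blue tray:** the ivory tablet and the green jar farthest to the left.
- **Wooden tray:** the terracotta disc, the white jar and the amber jar.

**Depth checks after each release:**
- The tablet and disc tops were at about 19.3 mm. That matches the 5 mm floor plus 14 mm of thickness, so both are flat.
- The three jar tops were at about 55 mm, which is the 5 mm floor plus the 50 mm jar.
- The jar tops read a tilt of about 0.02 rad. The same reading came up on jars still standing on the bench, so I take it as camera bias.

**Checks that disagreed:**
- The last re-measure of the tablet's outline also picked up part of the tray, so its size reading was wrong. Its height and the final picture agree with the first good measurement.
- A simple before-and-after pixel comparison showed changes around the red jar and the dish. I put these down to the arm's shadow: the red jar, the dish and the turquoise square all sit at their starting pixels in the last picture. I did not re-measure their positions in mm.

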